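# Lift the oiled knob with the wooden tongs

## Robot

A 6-joint arm with a two-finger parallel gripper is mounted at the origin on the work surface. World frame = base frame: x ahead of the robot, y to its left, z up, the work surface at z = 0. Lengths are in m, angles in rad, forces in N, time in s.
With the tool pointing down it reaches from about 0.35 to 0.975 m from the base axis. Payload 4.9 kg.
Tool frame: the origin (TCP) lies at the very end of the fingers, on their centre line; the grasp point (between the pads) lies 19 mm behind it; z points along the fingers, y is the line along which they close (so a half turn about z gives the same grasp; the last joint's range is limited). The gripper opens to 85 mm and grips with 20 to 120 N. Pads are 22 mm wide; open, the fingers measure 114 mm over their backs; the gripper's body (76 mm by 85 mm) begins 54 mm behind the grasp point. The pads swing forward as they close: fully open they stand 13 mm farther back than shut.
Start: joints at [1.018, 0.053, 1.613, -0, 1.476, -0.119], TCP at [0.263, 0.567, 0.231] pointing down, gripper open.
Joint ranges: [-3.01, 3.01], [-1.01, 2.22], [0.06, 2.58], [-1.02, 4.17], [0.09, 2.62], [-3.14, 3.14]. Speed limits (rad/s): [2.57, 2.57, 3.14, 3.14, 3.14, 3.14].

## Interface

Orientations are given as a rotation vector (axis times angle).
In Python, from station import * gives the robot as it stands.
- The arm moves only by the shell command python3 -m crank 'ROWS' [OPENING] [FORCE]. ROWS is JSON, a list of rows, each an object with "offset": the shift along the tool's x, y, z in m, a list of three; "twist": the turn, a rotation vector about the tool's x, y, z in degrees, a list of three. In form: [{"offset": [x, y, z], "twist": [rx, ry, rz]}, ...]. A call has 1 to 20 rows; each row is the pose to reach, as a shift and turn from the pose commanded when the call began, along the tool's axes at that moment; what a row does not reach only later rows make up. A row lasts 1/8 s, in which the tool goes at most 62.5 mm and 10.7 degrees, less where a joint would pass 70% of its speed; a pose out of reach is approached as far as the arm can. A call with a gripper value outside its range is refused whole. OPENING is the opening, from 0 (shut) to 1 (fully open), set as the call begins (- or left out, the last holds). The fingers move at their own pace and stop on an object; FORCE is the grip in N (left out, the last holds). Time passes only in rows, so rows that repeat a pose let the fingers close. It gives the time, the measured TCP pose, the force, the opening and the grip force at its end, in the units of the state.
- get_obs(): the state, without advancing time (a new reading comes with each control period).
- get_image(name): name is "side" or "top" or "wrist"; returns the picture (480x640x3 uint8, red, green, blue); there is no depth.
- get_calibration(name): a dict with "intrinsics" (3x3 intrinsics, pixels), "world_from_camera" (4x4, takes a point from camera to world coordinates); the wrist camera has in their place "tool_from_camera" (4x4, takes a point from camera to tool coordinates, whose origin is the TCP and whose axes are the flange's). Camera axes: x right, y up, looking along -z (the intrinsics and any distortion apply to the point x, -y, -z); pixel columns grow to the right and rows downward; lengths in m; the calibration is good to about 2 mm. A picture is of the moment at which its call begins: read the wrist's pose just before it. get_calibration takes no time and is no camera call.
- finish_job(): hands the job in; it is judged then, once.
Trained networks look in the newest picture that a camera, given by its name, has taken for a name from the list of things; names that differ only in an ending like _2 or _b are one class to them, and where a whole thing is asked for, a point or a joint stands for the part that bears it (a point fixed in the world has none). Each returns a list of dicts, best first, with "confidence" (0 to 1); they miss things now and then, are a little off and sometimes report something else, mostly with a low value. They report only what shows in the picture. A call takes as long as a camera call. They do not tell look-alikes from the thing itself.
- cut_out(query, camera): "region" (480x640 bool, what is visible of it) and "rect" ([centre column, centre row, width, height] in pixels, round what is visible of it).
The state is a dict: "t": time; "q": joint angles; "dq": joint speeds; "effort": joint torques, N m; "tool_pos": TCP position; "tool_rot": TCP orientation; "contact_force": force on the tool from outside, world axes, zero at the start; "wrist_torque": the same for the moment, N m; "opening": finger opening in m; "grip_force": force on a finger pad.
Only numpy, scipy, OpenCV 4.12 (cv2) and the standard library are available. Lean on these libraries where they do the work, as an engineer would, in place of code of your own. Each camera call takes 0.05 s, during which the arm holds its last target. There are 200 camera calls.

## Task

The freshly oiled drawer knob on the drying board must not be touched by the robot itself: pick up the wooden spring tongs from the table, close their jaws on the knob's round head and lift it about 10 cm above its stub for inspection. Leave the other two turned pieces and everything else on the table where they are. Finish while still holding: the gripper keeps squeezing the tongs, and the tongs keep the knob up in the air, still.

Things in the scene. Friction and masses are not known exactly. Their poses are not given: they have to be found in the camera images.
- tongs_grip (a point): Wooden spring tongs, 28 mm high, about 70 g, lying with their two slats on edge: they close sideways, along y. Origin: midway between the slats, 14 mm above the table (half height), where the gripper should squeeze them together from above; over their outsides they measure 56 mm here when open, about 41 mm on the knob (slats then parallel). x points to the jaws, z up.
- tongs_rear (a point): Rear block of the tongs (22 mm long, 42 mm wide) with the slats' pivots; origin at its half height midway between the pivots, 90 mm behind tongs_grip; the block ends 17 mm farther back. Slats are 6 mm thick, 188 mm long. The spring needs about 9 N a side at tongs_grip to begin closing, 10.5 N at the knob (a firm grip of 30 N or more is best); the tongs open by themselves when let go.
- tongs_jaws (a point): Point midway between the jaws, 80 mm ahead (x) of tongs_grip, at half height, where the knob's head belongs. The inside gap between the slats here is 55 mm open and 30 mm on the knob. Axes as tongs_grip.
- tongs_left (a joint): Closing angle of the left slat, rad: 0 open, about 0.08 when on the knob, 0.15 at the stop. The right slat mirrors it.
- knob_head (a point): Turned wooden drawer knob, mushroom-like, 36 mm tall, about 20 g, standing loose on one of the drying board's three stubs. Narrow foot (22 mm) and neck (16 mm), above them an upright round band, 30 mm in diameter, 18 to 31 mm above its foot. Origin: on its axis, mid-band, 24.5 mm above the stub (64.5 mm above the table). z up.
- drying_board: Fixed plywood board, 70 mm (x) by 240 mm (y), 12 mm thick, with three upright aluminium stubs 24 mm in diameter at y = -80, 0, +80 mm, their tops 40 mm above the table. One turned piece stands loose on each, in any order. Origin: centre of its underside, on the table; x points away from the robot, z up.
- finial: Slender turned finial, 58 mm tall, up to 26 mm in diameter, standing on another stub. Origin: centre of its underside. Leave alone.
- bun_foot: Low turned bun foot, 18 mm tall, 48 mm in diameter, standing on another stub. Origin: centre of its underside. Leave alone.
- glue: White glue bottle with a red cap, 56 mm in diameter, 150 mm tall, standing on the table. Origin: centre of its underside. Leave alone.
- chisel: Carving chisel lying on the table beyond the drying board, 240 mm long, 26 mm thick handle. Origin: near its middle, on the table. x points to the blade. Leave alone.
- relief: Carved wooden relief block, 90 x 220 mm, 40 mm high, lying on the table. Origin: centre of its underside. Leave alone.
Not all that is in view belongs to the job. Leave any black or red look-alike of the drying_board alone.

How it is judged:
By the outcome, as a careful person would: the job done as asked, in the order asked, and still so for the second after the job is handed in, while the arm keeps its last pose, push and grip.
It also fails if it takes over 42 s, if anything falls off the work surface, if the arm or the gripper's body presses on something with over 40 N, if the wrist force passes 120 N, or if a joint passes its speed limit or range.

## Working session

There is one attempt and no reset: what is moved stays moved. The work goes in short steps, Python scripts to look and compute and a shell command to move; the robot and the scene stay as the last step left them, time stands still between calls to the robot, and variables do not carry over. Pictures are saved under pics/ and viewed, at most 10 in all, crops included, and the job is handed in when it is done.

```bash
mkdir -p pics; cat > h.py <<'E'
from station import *
import numpy as np, cv2
from scipy.spatial.transform import Rotation as R
def save(cam,n):
    im=get_image(cam); cv2.imwrite(f'pics/{n}.png',im[...,::-1]); return im
def cam(name,obs=None):
    c=get_calibration(name); K=np.array(c['intrinsics'])
    if name=='wrist':
        T=np.eye(4);T[:3,:3]=R.from_rotvec(obs['tool_rot']).as_matrix();T[:3,3]=obs['tool_pos']
        return K,T@np.array(c['tool_from_camera']),c
    return K,np.array(c['world_from_camera']),c
def ray(K,T,uv):
    d=np.linalg.inv(K)@[uv[0],uv[1],1]; return T[:3,3],T[:3,:3]@(d*[1,-1,-1])
def atz(K,T,uv,z):
    o,d=ray(K,T,uv); return o+d*(z-o[2])/d[2]
def proj(K,T,p):
    q=T[:3,:3].T@(np.array(p)-T[:3,3])*[1,-1,-1]; q=K@q; return q[:2]/q[2]
E
python3 - <<'E'
from h import *
save('top','top0');save('side','side0')
o=get_obs();print(o['t'],o['tool_rot'])
K,T,c=cam('top');print(c.keys(),c)
for cm in ('top','side'):
  K,T,_=cam(cm)
  for n in ['tongs_grip','knob_head','drying_board','finial','bun_foot','glue','chisel','relief']:
    for r in cut_out(n,cm)[:3]: print(cm,n,round(r['confidence'],2),np.round(r['rect']), np.round(atz(K,T,r['rect'][:2],0.02),3) if cm=='top' else '')
E
```

```text
0.1 [-6.75954662e-01 -3.06740054e+00  2.72851553e-03]
dict_keys(['intrinsics', 'world_from_camera']) {'intrinsics': array([[542.18384211,   0.        , 310.67438929],
       [  0.        , 542.18384211, 240.79338403],
       [  0.        ,   0.        ,   1.        ]]), 'world_from_camera': array([[ 0.00606163,  0.99849684, -0.0544731 ,  0.41752891],
       [-0.99995622,  0.0064408 ,  0.00678774,  0.02123994],
       [ 0.00712839,  0.05442957,  0.99849217,  1.2515696 ],
       [ 0.        ,  0.        ,  0.        ,  1.        ]])}
top tongs_grip 0.55 [436. 232.  42.  92.] [ 0.506 -0.274  0.02 ]
top tongs_grip 0.49 [290.  99. 102.  22.] [0.812 0.062 0.02 ]
top knob_head 0.73 [293. 100. 105.  33.] [0.811 0.055 0.02 ]
top knob_head 0.69 [271. 194.  18.  16.] [0.592 0.104 0.02 ]
top drying_board 0.91 [150. 161. 107.  45.] [0.664 0.381 0.02 ]
top drying_board 0.84 [352. 291. 107.  44.] [ 0.372 -0.081  0.02 ]
top drying_board 0.62 [500. 160.  46.  31.] [ 0.674 -0.421  0.02 ]
top finial 0.64 [306. 194.  12.  11.] [0.592 0.024 0.02 ]
top bun_foot 0.83 [233. 193.  24.  22.] [0.593 0.191 0.02 ]
top glue 0.93 [500. 158.  45.  32.] [ 0.677 -0.423  0.02 ]
top chisel 0.68 [294. 100. 103.  25.] [0.81  0.052 0.02 ]
top relief 0.62 [117. 294. 104.  76.] [0.362 0.449 0.02 ]
side tongs_grip 0.92 [396. 307.  64.  61.] 
side knob_head 0.45 [322. 219.  10.  17.] 
side drying_board 0.87 [322. 238.  60.  43.] 
side drying_board 0.78 [304. 295.  74.  65.] 
side drying_board 0.68 [288. 387.  82.  94.] 
side finial 0.53 [338. 230.  12.  20.] 
side bun_foot 0.69 [304. 212.   9.  10.] 
side glue 0.95 [482. 288.  34.  67.] 
side chisel 0.76 [388. 219.  46.  29.] 
side relief 0.63 [388. 300.  42.  44.] 
side relief 0.56 [201. 214.  74.  33.] 
side relief 0.45 [338. 229.  10.  18.]
```

View pics/top0.png

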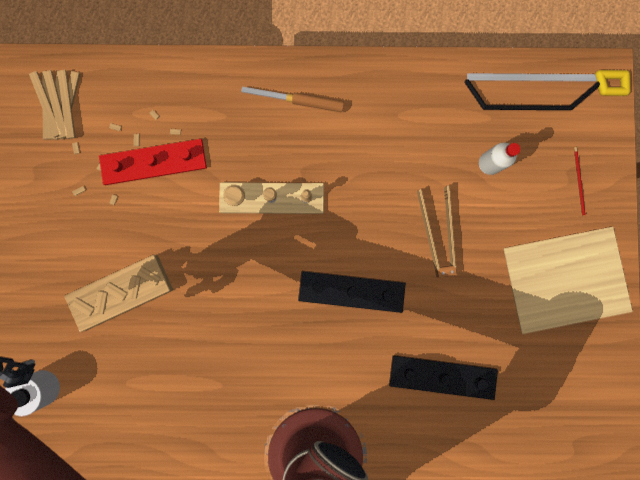

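View pics/side0.png

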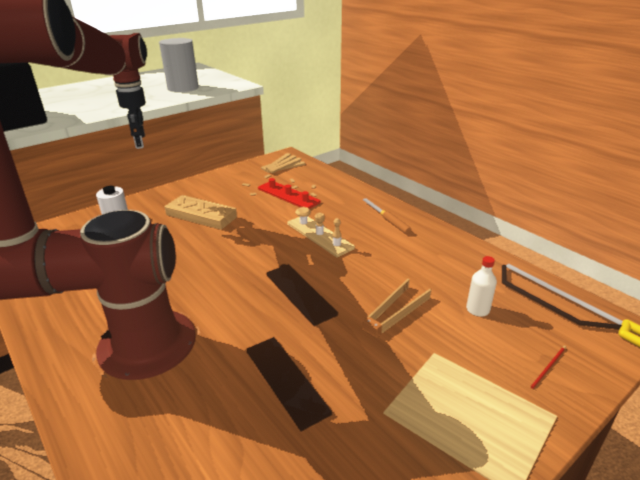

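The top view shows the tongs with their rear at about (447,270) and jaws at about (435,187), open away from the robot. The light board is at (272,197), with the bun foot on its left stub (234,194), the knob in the middle (270,194) and the finial on the right (306,194). The side view agrees.

```bash
python3 - <<'E'
from h import *
K,T,_=cam('top')
rear=atz(K,T,(447.5,271),.028); l=atz(K,T,(421.5,188),.028); r=atz(K,T,(450,185.5),.028)
print(rear,l,r); j=(l+r)/2; d=(j-rear)[:2]; L=np.linalg.norm(d);d/=L; print(L,'yaw',np.degrees(np.arctan2(d[1],d[0])),'grip',rear[:2]+d*.107)
print('knob',atz(K,T,(270.5,194),.0655))
o=get_obs();M=R.from_rotvec(o['tool_rot']).as_matrix();print(o['tool_pos'],M.round(3), np.degrees(o['q']))
print(get_calibration('wrist'))
g=np.r_[rear[:2]+d*.107,.2]; print('offset',M.T@(g-o['tool_pos']))
E
```

```text
[ 0.41798628 -0.29635825  0.028     ] [ 0.60621808 -0.23853898  0.028     ] [ 0.61241447 -0.30355758  0.028     ]
0.19299679418510526 yaw 7.535584078312227 grip [ 0.52406218 -0.28232606]
knob [0.58476483 0.10218884 0.0655    ]
[0.26268253 0.56709722 0.23129522] [[-0.907  0.42   0.   ]
 [ 0.42   0.907 -0.   ]
 [-0.    -0.    -1.   ]] [ 5.83280298e+01  3.01997494e+00  9.24126570e+01 -6.75347219e-04
  8.45680479e+01 -6.81782420e+00]
{'intrinsics': array([[422.00385199,   0.        , 318.30198753],
       [  0.        , 422.00385199, 243.59667716],
       [  0.        ,   0.        ,   1.        ]]), 'tool_from_camera': array([[ 1.81552876e-03,  9.64214966e-01,  2.65115452e-01,
         6.56738574e-02],
       [ 9.99997476e-01, -2.10155923e-03,  7.95241039e-04,
        -1.40306603e-03],
       [ 1.32393914e-03,  2.65113339e-01, -9.64216347e-01,
        -1.41254949e-01],
       [ 0.00000000e+00,  0.00000000e+00,  0.00000000e+00,
         1.00000000e+00]])}
offset [-0.59419069 -0.66089011  0.03131002]
```

```bash
python3 -m crank '[{"offset":[-0.10,-0.11,0],"twist":[0,0,-5]},{"offset":[-0.594,-0.661,0.03],"twist":[0,0,-32.3]},{"offset":[-0.594,-0.661,0.03],"twist":[0,0,-32.3]},{"offset":[-0.594,-0.661,0.03],"twist":[0,0,-32.3]},{"offset":[-0.594,-0.661,0.03],"twist":[0,0,-32.3]},{"offset":[-0.594,-0.661,0.03],"twist":[0,0,-32.3]},{"offset":[-0.594,-0.661,0.03],"twist":[0,0,-32.3]},{"offset":[-0.594,-0.661,0.03],"twist":[0,0,-32.3]},{"offset":[-0.594,-0.661,0.03],"twist":[0,0,-32.3]},{"offset":[-0.594,-0.661,0.03],"twist":[0,0,-32.3]},{"offset":[-0.594,-0.661,0.03],"twist":[0,0,-32.3]},{"offset":[-0.594,-0.661,0.03],"twist":[0,0,-32.3]},{"offset":[-0.594,-0.661,0.03],"twist":[0,0,-32.3]},{"offset":[-0.594,-0.661,0.03],"twist":[0,0,-32.3]},{"offset":[-0.594,-0.661,0.03],"twist":[0,0,-32.3]},{"offset":[-0.594,-0.661,0.03],"twist":[0,0,-32.3]},{"offset":[-0.594,-0.661,0.03],"twist":[0,0,-32.3]},{"offset":[-0.594,-0.661,0.03],"twist":[0,0,-32.3]}]' 1
python3 - <<'E'
from h import *
o=get_obs();print(o['t'],o['tool_pos'],np.degrees(o['q']).round());save('wrist','w1')
K,T,_=cam('wrist',o)
for r in cut_out('tongs_grip','wrist'):
    print(r['confidence'],r['rect'])
E
```

```text
t: 3.15
tool_pos: [0.5238, -0.2808, 0.2016]
tool_rot: [-0.207, 3.134, 0.0]
contact_force: [-0.9, 1.4, 0.2]
opening: 0.0852
grip_force: 0.0
3.15 [ 0.52382507 -0.28080168  0.20159723] [ -35.    0.   98.    0.   82. -133.]
0.87 [321.1, 186.2, 82.5, 272.8]
```

View pics/w1.png

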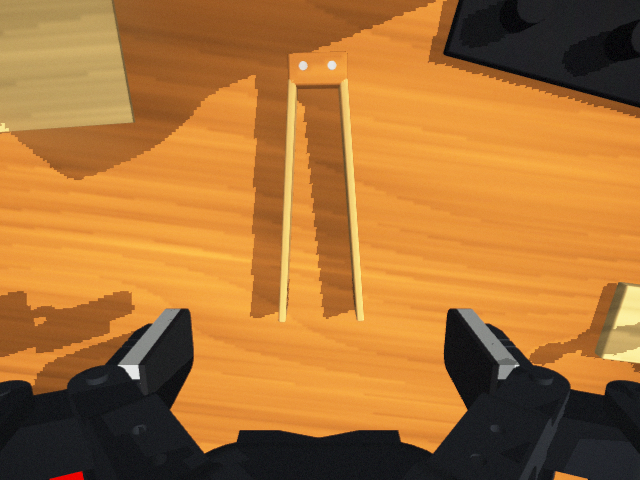

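The wrist view shows the tongs, pivots at (303,65) and (332,65), slat tips at (283,321) and (360,320), with the board at lower right.

```bash
python3 - <<'E'
from h import *
o=get_obs();K,T,_=cam('wrist',o)
P=[atz(K,T,p,.028) for p in [(303,65),(332,65),(282.5,320),(360.5,319)]]
rear=(P[0]+P[1])[:2]/2;tip=(P[2]+P[3])[:2]/2;d=tip-rear;L=np.linalg.norm(d);d/=L
print(L,np.linalg.norm(P[0]-P[1]),np.linalg.norm(P[2]-P[3]),'yaw',np.degrees(np.arctan2(d[1],d[0])),'grip',rear+d*.09, rear+d*(L-.098))
M=R.from_rotvec(o['tool_rot']).as_matrix();print('tool y ang',np.degrees(np.arctan2(M[1,1],M[0,1])))
print('off',M.T@(np.r_[rear+d*.0905,.003]-o['tool_pos']))
E
```

```text
0.19246448814849373 0.020101813946519765 0.06348717552341415 yaw 8.56999350514463 grip [ 0.50557656 -0.28492801] [ 0.5099912  -0.28426272]
tool y ang 97.53009335497285
off [ 0.01820658 -0.00127336  0.19861796]
```

```bash
python3 -m crank '[{"offset":[0.0165,-0.0013,0.06],"twist":[0,0,-1]},{"offset":[0.0165,-0.0013,0.11],"twist":[0,0,-1]},{"offset":[0.0165,-0.0013,0.15],"twist":[0,0,-1]},{"offset":[0.0165,-0.0013,0.18],"twist":[0,0,-1]},{"offset":[0.0165,-0.0013,0.19],"twist":[0,0,-1]},{"offset":[0.0165,-0.0013,0.196],"twist":[0,0,-1]},{"offset":[0.0165,-0.0013,0.1985],"twist":[0,0,-1]},{"offset":[0.0165,-0.0013,0.1985],"twist":[0,0,-1]}]' 1
python3 - <<'E'
from h import *
save('wrist','w2')
E
```

```text
t: 4.25
tool_pos: [0.5083, -0.2862, 0.0039]
tool_rot: [-0.231, 3.132, -0.002]
contact_force: [-0.9, -0.6, 0.9]
opening: 0.0853
grip_force: 0.0
```

View pics/w2.png

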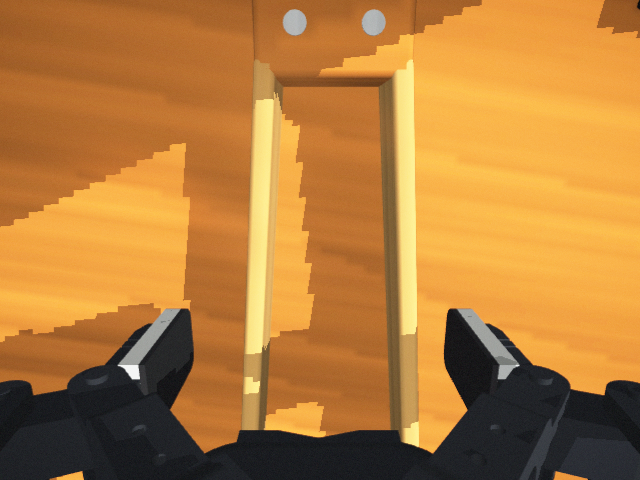

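```bash
python3 -m crank '[{"offset":[0,0.0035,0],"twist":[0,0,0]},{"offset":[0,0.0035,0],"twist":[0,0,0]},{"offset":[0,0.0035,0],"twist":[0,0,0]}]' 1
python3 -m crank '[{"offset":[0,0,0],"twist":[0,0,0]},{"offset":[0,0,0],"twist":[0,0,0]},{"offset":[0,0,0],"twist":[0,0,0]},{"offset":[0,0,0],"twist":[0,0,0]},{"offset":[0,0,0],"twist":[0,0,0]},{"offset":[0,0,0],"twist":[0,0,0]},{"offset":[0,0,0],"twist":[0,0,0]},{"offset":[0,0,0],"twist":[0,0,0]}]' 0.61 40
```

```text
t: 4.68
tool_pos: [0.5072, -0.2823, 0.003]
tool_rot: [-0.232, 3.133, -0.0]
contact_force: [-0.5, 0.6, -0.3]
opening: 0.0851
grip_force: 0.0
t: 5.68
tool_pos: [0.5077, -0.2827, 0.0035]
tool_rot: [-0.231, 3.132, -0.001]
contact_force: [1.3, -0.7, 5.1]
opening: 0.0522
grip_force: 9.2
```

```bash
python3 -m crank '[{"offset":[0,0,-0.01],"twist":[0,0,0]},{"offset":[0,0,-0.04],"twist":[0,0,0]},{"offset":[0,0,-0.08],"twist":[0,0,0]},{"offset":[0,0,-0.12],"twist":[0,0,0]},{"offset":[0,0,-0.15],"twist":[0,0,0]},{"offset":[0,0,-0.17],"twist":[0,0,0]},{"offset":[0,0,-0.17],"twist":[0,0,0]},{"offset":[0,0,-0.17],"twist":[0,0,0]}]'
python3 - <<'E'
from h import *
o=get_obs();print(o['tool_pos'],o['grip_force']);w=save('wrist','w3');K,T,c=cam('wrist',o)
t=save('top','t3');s=save('side','s3')
import cv2
Kt,Tt,_=cam('top')
def crop(im,K,T,p,f,h):
    u,v=proj(K,T,p).astype(int); a=im[max(v-h,0):v+h,max(u-h,0):u+h]; print('crop origin',u-h,v-h,'x',f); return cv2.resize(a,None,fx=f,fy=f,interpolation=cv2.INTER_CUBIC)
p=o['tool_pos']
cc=crop(t,Kt,Tt,p,4,50)
ks=crop(t,Kt,Tt,[.5848,.102,.06],4,50)
cv2.imwrite('pics/t3c.png',np.hstack([cc,ks])[...,::-1])
E
```

```text
t: 6.68
tool_pos: [0.5063, -0.2817, 0.1709]
tool_rot: [0.231, -3.131, -0.003]
contact_force: [0.5, 0.4, -1.8]
opening: 0.0521
grip_force: 8.9
[ 0.50627633 -0.28171758  0.17092127] 8.858432953711599
crop origin 408 176 x 4
crop origin 220 144 x 4
```

View pics/w3.png

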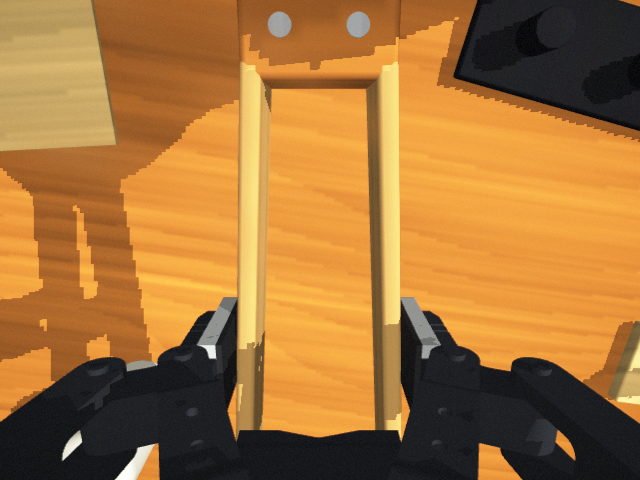

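View pics/t3c.png

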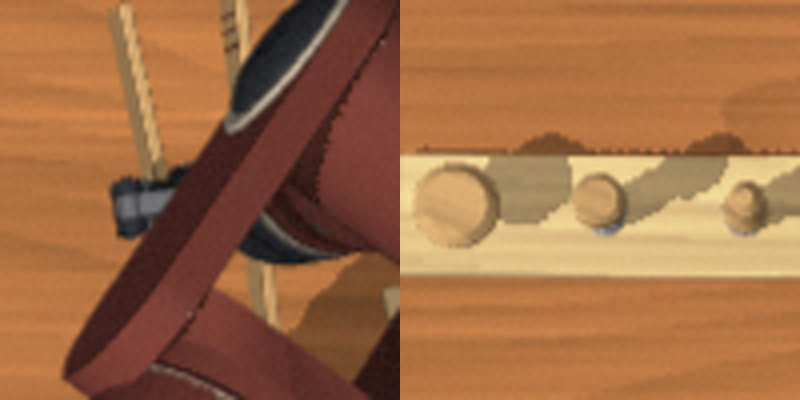

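The tongs are held and level, pivots at (280,25) and (358,25). The crop shows the knob at about (270,194) in the top picture. I'll take a close look at the knob past the tongs before approaching.

```bash
python3 - <<'E'
from h import *
o=get_obs();K,T,c=cam('wrist',o)
C=np.array(c['tool_from_camera'])
q=lambda uv:atz(K,C,uv,-0.0245)
r=q((319,24.5));a=(q((250,150))+q((387,150)))/2;b=(q((251,400))+q((389,400)))/2;print('rear in tool',r,'slat mids',a,b,'piv dist',np.linalg.norm(q((280,24.5))-q((358,24.5))))
Kt,Tt,_=cam('top')
print([atz(Kt,Tt,*x)[:2].round(4) for x in [((270,194.1),.067),((234,195.5),.055),((306.3,196),.06)]])
M=R.from_rotvec(o['tool_rot']).as_matrix();ang=np.degrees(np.arctan2(M[1,0],M[0,0]));print('tool x ang',ang)
print('off',M.T@(np.array([.66,0,.22])-o['tool_pos']))
E
```

```text
rear in tool [ 0.09170431 -0.0019104  -0.0245    ] slat mids [ 0.0608958  -0.00198013 -0.0245    ] [-0.01713511 -0.00135165 -0.0245    ] piv dist 0.01958927421708965
[array([0.5843, 0.1032]), array([0.5823, 0.1838]), array([0.5817, 0.0234])]
tool x ang -171.55569211799317
off [-0.19329334  0.25622167 -0.04904966]
```

```bash
python3 -m crank '[{"offset":[-0.02,0.03,-0.02],"twist":[0,0,2]},{"offset":[-0.05,0.07,-0.049],"twist":[0,0,4]},{"offset":[-0.09,0.12,-0.049],"twist":[0,0,6]},{"offset":[-0.13,0.17,-0.049],"twist":[0,0,8.4]},{"offset":[-0.16,0.215,-0.049],"twist":[0,0,8.4]},{"offset":[-0.185,0.245,-0.049],"twist":[0,0,8.4]},{"offset":[-0.193,0.256,-0.049],"twist":[0,0,8.4]},{"offset":[-0.193,0.256,-0.049],"twist":[0,0,8.4]},{"offset":[-0.193,0.256,-0.049],"twist":[0,0,8.4]}]'
python3 - <<'E'
from h import *
o=get_obs();save('wrist','w4');K,T,_=cam('wrist',o)
print(o['tool_pos'].round(4),'pred',proj(K,T,[.584,.103,.067]))
for n in ('knob_head','finial','bun_foot'):
  for r in cut_out(n,'wrist')[:2]:print(n,r['confidence'],r['rect'],atz(K,T,r['rect'][:2],.0645))
E
```

```text
t: 7.95
tool_pos: [0.6599, -0.002, 0.2214]
tool_rot: [-0.001, -3.141, 0.001]
contact_force: [-0.1, -0.3, -1.1]
opening: 0.0527
grip_force: 8.9
[ 0.6599 -0.002   0.2214] pred [478.39929807 113.48748255]
knob_head 0.88 [473.0, 117.4, 50.0, 45.4] [0.5864547 0.1005058 0.0645   ]
finial 0.66 [349.4, 116.2, 34.3, 33.3] [0.58578263 0.0168358  0.0645    ]
bun_foot 0.85 [579.6, 113.1, 70.4, 73.5] [0.58358272 0.17213084 0.0645    ]
```

View pics/w4.png

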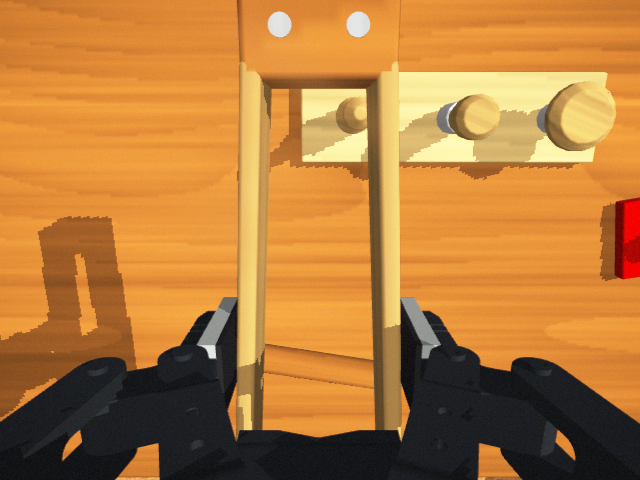

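The wrist view shows the knob at about (476,117) on the middle stub, between the finial (351,116) and the bun foot (580,115). Next I go behind it, then down to band height.

```bash
python3 -m crank '[{"offset":[0.02,0.01,0],"twist":[0,0,0]},{"offset":[0.06,0.03,0],"twist":[0,0,0]},{"offset":[0.11,0.05,0],"twist":[0,0,0]},{"offset":[0.16,0.075,0],"twist":[0,0,0]},{"offset":[0.20,0.095,0],"twist":[0,0,0]},{"offset":[0.22,0.105,0.02],"twist":[0,0,0]},{"offset":[0.22,0.105,0.06],"twist":[0,0,0]},{"offset":[0.22,0.105,0.10],"twist":[0,0,0]},{"offset":[0.22,0.105,0.14],"twist":[0,0,0]},{"offset":[0.22,0.105,0.16],"twist":[0,0,0]},{"offset":[0.22,0.105,0.167],"twist":[0,0,0]},{"offset":[0.22,0.105,0.167],"twist":[0,0,0]},{"offset":[0.22,0.105,0.167],"twist":[0,0,0]}]'
python3 - <<'E'
from h import *
P=[get_obs()['tool_pos'] for _ in range(1)];s=save('side','s5');t=save('top','t5')
M=lambda im,cm,p,f,h:(lambda u:cv2.resize(im[int(u[1])-h:int(u[1])+h,int(u[0])-h:int(u[0])+h],None,fx=f,fy=f,interpolation=cv2.INTER_CUBIC))(proj(*cam(cm)[:2],p))
c=np.hstack([M(s,'side',[.56,.1,.06],7,28),M(t,'top',[.55,.1,.06],7,28)]);print(c.shape)
cv2.imwrite('pics/st5.png',c[...,::-1])
E
```

```text
t: 9.78
tool_pos: [0.4415, 0.1041, 0.0562]
tool_rot: [-0.001, 3.139, 0.0]
contact_force: [1.0, -0.0, -0.7]
opening: 0.052
grip_force: 8.9
(392, 784, 3)
```

View pics/st5.png

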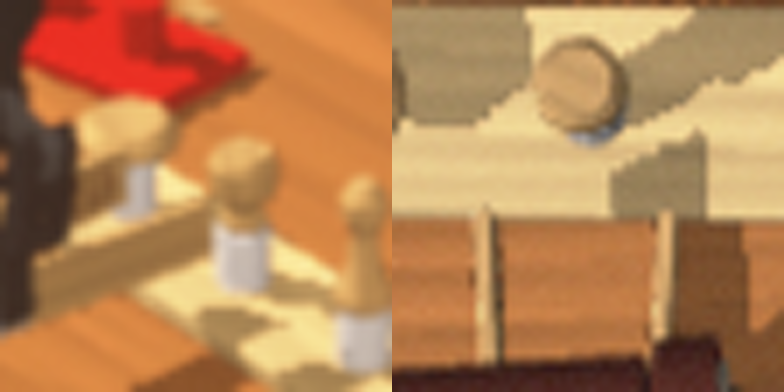

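The knob lies centred between the slat tips in the top crop: tips at 484 and 666, knob at 580. Moving forward about 65 mm.

```bash
python3 -m crank '[{"offset":[-0.008,-0.001,0.001],"twist":[0,0,0]},{"offset":[-0.018,-0.001,0.001],"twist":[0,0,0]},{"offset":[-0.028,-0.001,0.001],"twist":[0,0,0]},{"offset":[-0.038,-0.001,0.001],"twist":[0,0,0]},{"offset":[-0.047,-0.001,0.001],"twist":[0,0,0]},{"offset":[-0.055,-0.001,0.001],"twist":[0,0,0]},{"offset":[-0.061,-0.001,0.001],"twist":[0,0,0]},{"offset":[-0.065,-0.001,0.001],"twist":[0,0,0]},{"offset":[-0.065,-0.001,0.001],"twist":[0,0,0]},{"offset":[-0.065,-0.001,0.001],"twist":[0,0,0]}]'
python3 - <<'E'
from h import *
s=save('side','s6');t=save('top','t6')
M=lambda im,cm,p,f,h:(lambda u:cv2.resize(im[int(u[1])-h:int(u[1])+h,int(u[0])-h:int(u[0])+h],None,fx=f,fy=f,interpolation=cv2.INTER_CUBIC))(proj(*cam(cm)[:2],p))
c=np.hstack([M(s,'side',[.56,.1,.06],7,28),M(t,'top',[.57,.1,.06],7,28)])
cv2.imwrite('pics/st6.png',c[...,::-1])
E
```

```text
t: 11.12
tool_pos: [0.5051, 0.1031, 0.0537]
tool_rot: [0.001, -3.141, 0.0]
contact_force: [-0.9, 0.2, 0.3]
opening: 0.0525
grip_force: 8.9
```

View pics/st6.png

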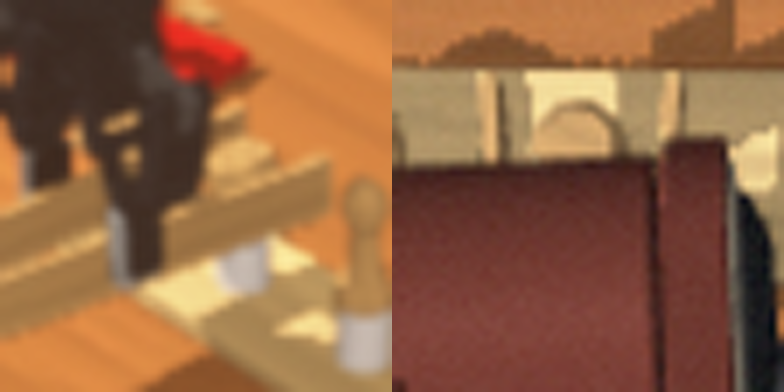

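The knob's head sits between the slats, centred (tips' inner edges 500 and 660, head 533–625). Closing.

```bash
python3 -m crank '[{"offset":[0,0,0],"twist":[0,0,0]},{"offset":[0,0,0],"twist":[0,0,0]},{"offset":[0,0,0],"twist":[0,0,0]},{"offset":[0,0,0],"twist":[0,0,0]},{"offset":[0,0,0],"twist":[0,0,0]},{"offset":[0,0,0],"twist":[0,0,0]},{"offset":[0,0,0],"twist":[0,0,0]},{"offset":[0,0,0],"twist":[0,0,0]},{"offset":[0,0,0],"twist":[0,0,0]},{"offset":[0,0,0],"twist":[0,0,0]}]' 0 55
```

```text
t: 12.48
tool_pos: [0.5054, 0.1031, 0.0539]
tool_rot: [-0.001, 3.141, 0.0]
contact_force: [-2.0, 0.8, 1.2]
opening: 0.0399
grip_force: 58.7
```

```bash
python3 -m crank '[{"offset":[0,0,-0.002],"twist":[0,0,0]},{"offset":[0,0,-0.006],"twist":[0,0,0]},{"offset":[0,0,-0.012],"twist":[0,0,0]},{"offset":[0,0,-0.02],"twist":[0,0,0]},{"offset":[0,0,-0.03],"twist":[0,0,0]},{"offset":[0,0,-0.04],"twist":[0,0,0]},{"offset":[0,0,-0.05],"twist":[0,0,0]},{"offset":[0,0,-0.06],"twist":[0,0,0]},{"offset":[0,0,-0.07],"twist":[0,0,0]},{"offset":[0,0,-0.08],"twist":[0,0,0]},{"offset":[0,0,-0.09],"twist":[0,0,0]},{"offset":[0,0,-0.096],"twist":[0,0,0]},{"offset":[0,0,-0.1],"twist":[0,0,0]},{"offset":[0,0,-0.1],"twist":[0,0,0]},{"offset":[0,0,-0.1],"twist":[0,0,0]},{"offset":[0,0,-0.1],"twist":[0,0,0]}]'
python3 - <<'E'
from h import *
s=save('side','s7');t=save('top','t7')
M=lambda im,cm,p,f,h:(lambda u:cv2.resize(im[int(u[1])-h:int(u[1])+h,int(u[0])-h:int(u[0])+h],None,fx=f,fy=f,interpolation=cv2.INTER_CUBIC))(proj(*cam(cm)[:2],p))
c=np.hstack([M(s,'side',[.57,.1,.11],5,38),M(t,'top',[.58,.1,.1],5,38)])
cv2.imwrite('pics/st7.png',c[...,::-1])
E
```

```text
t: 14.48
tool_pos: [0.5051, 0.1031, 0.1534]
tool_rot: [0.001, -3.141, 0.0]
contact_force: [0.3, -0.4, -0.4]
opening: 0.0398
grip_force: 58.3
```

View pics/st7.png

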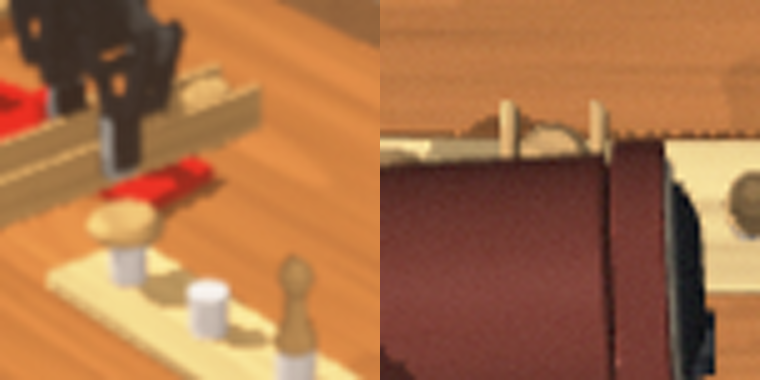

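The knob is up between the jaws at (205,92) in the side crop. The middle stub is bare, and the bun foot and finial stand where they were.

```bash
python3 -c "
from station import *
print(finish_job())"
```

```text
the job is handed in; nothing more can be done
None
```

The tongs are holding the knob about 10 cm above its stub, still gripped at about 58 N, and I handed the job in at about 14.6 s; the finial and bun foot are still on their stubs, and nothing else was moved.

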